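Seat a tag blank in the corner of an engraving nest with a hand pusher

TASK

Make the metal tag ready for engraving: pick up the blue-handled pusher and with its white foot slide the tag gently but firmly flat against the nest's long stop, then along that stop until it is also pressed home against the short stop, so that it ends up touching both stops, square in the corner. Feel for each stop with a light push of about 8 newtons, never 15, keeping the pusher upright; do not touch the tag with the fingers, keep it flat on the nest, and leave the other things alone. Then stand the pusher upright on the bench again, beside the nest and clear of it.

Things in the scene. Friction and masses are not known exactly. Their poses are not given: they have to be found in the camera images.
- nest: the engraving nest, fixed: a dark steel base plate 100 x 120 x 8 mm (x, y, z) with two brass stops along two of its edges, which make a square inner corner. Origin at the centre of the underside; z up, x points to the long stop, y to the short stop. The base's top face, on which the tag lies, is at z = 8 mm
- long_stop: the nest's long stop, fixed to it: a brass bar 10 x 94 x 8 mm (x, y, z; axes as the nest's) along the nest's +x edge, its top 16 mm above the bench. Origin at the centre of its underside, 45 mm along x from the nest's origin; the face that the tag must touch looks to -x and lies at x = 40 mm in the nest's frame. It is hard and does not give
- short_stop: the nest's short stop, fixed to it: a brass bar 74 x 10 x 8 mm along the nest's +y edge. Origin at the centre of its underside; the face that the tag must touch looks to -y and lies at y = 50 mm in the nest's frame. As hard as the long stop
- tag: the tag: a loose flat grey metal plate 34 x 54 x 5 mm (its own x, y, z), about 60 g, lying flat on the nest's base, long side roughly along the nest's y, 1 to 3 cm away from its seat and turned by up to 0.2 rad. Origin at the centre of its underside
- tag_center (a point): the middle of the tag, half-way up. With the tag home against both stops it lies at x = 23 mm, y = 23 mm, z = 10.5 mm in the nest's frame
- pusher: the hand pusher: stands loose on the bench behind the nest, 64 mm tall, about 105 g. From 22 to 64 mm up an upright blue grip 24 x 20 mm (its own x, y); under it a white foot 24 x 34 x 16 mm (x, y, z) with flat sides, off-centre (see pusher_center). Origin on the grip's middle axis at the level of the foot's underside, z up. Grip it across its y (20 mm), 45 mm up
- pusher_center (a point): on the pusher's grip axis, 32 mm above the foot's underside. The foot is clamped firmly and square to the grip but sits off-centre by up to 7 mm along the pusher's x and up to 7 mm along its y; this differs each time and is not in the poses, so feel for contact. Held in a hand the foot gives about 1 mm per 5 N, and the pusher tips if pushed hard
- loupe: bystander: loose black loupe cup, diameter 34, 31 mm tall, right of the nest; origin at the centre of its underside. Leave alone
- setting_block: bystander: loose aluminium block 30 x 30 x 30 mm, left of the nest; origin at the centre of its underside. Leave alone
- ring_blank: bystander: loose metal ring, diameter 26, 16 mm tall, left of the nest; origin at the centre of its underside. Leave alone

How it is judged:
By the outcome, as a careful person would: the job done as asked, in the order asked, and still so for the second after the job is handed in, with the robot touching nothing.
It also fails if it takes over 72 s, if anything falls off the work surface, if the arm or the gripper's body presses on something with over 40 N, if the wrist force passes 120 N, or if a joint passes its speed limit or range.

ROBOT

A 6-joint arm with a two-finger parallel gripper is mounted at the origin on a cart in front of the work surface, level with it; the furniture and walls round the work are solid. World frame = base frame: x ahead of the robot, y to its left, z up, the work surface at z = 0. Lengths are in mm, angles in degrees, forces in N, time in s.
With the tool pointing down it reaches from about 350 to 850 mm from the base axis. Payload 8.1 kg.
Tool frame: the origin (TCP) lies where the fingers leave the gripper's body, on its centre line; the fingertips stand 73 mm ahead of it and the grasp point (between the pads) lies 54 mm ahead of it; z points along the fingers, y is the line along which they close (so a half turn about z gives the same grasp; the last joint's range is limited). The gripper opens to 85 mm and grips with 20 to 120 N. Pads are 22 mm wide; open, the fingers measure 114 mm over their backs; the gripper's body (76 mm by 85 mm) begins 54 mm behind the grasp point. The pads swing forward as they close: fully open they stand 13 mm farther back than shut.
Start: joints at [62.544, 7.471, 85.268, -0, 87.261, -4.893], TCP at [230.2, 554.088, 303.892] pointing down, gripper open.
Joint ranges: [-169.43, 169.43], [-51.17, 129.36], [1.28, 143.12], [-76.62, 256.62], [0, 156.53], [-152.29, 152.29]. Speed limits (degrees/s): [136.94, 136.94, 159.86, 180, 180, 180].

INTERFACE

Orientations are given as [roll, pitch, yaw] about the fixed x, y, z axes, in that order (R = Rz(yaw) Ry(pitch) Rx(roll)).
In Python, from bench import sense, optics, r gives the robot as it stands.
- The arm moves only by the tool servo_tool, never from a script. Its argument "plan" is a list that holds one entry, the list of rows, each a list of 5 numbers: the shift along the world's x, y, z in m, then the turn about the world's z in degrees, then the finger opening in m, from 0 to 0.0854. A call has 1 to 10 rows; each row shifts and turns the commanded pose from where the row before left it; what a row does not reach is not made up. A row lasts 1/10 s, in which the tool goes at most 50 mm and 8.59 degrees, less where a joint would pass 70% of its speed; a pose out of reach is approached as far as the arm can. A call is refused whole if a number of a shift passes 0.05 or a number of a turn 8.59, either way. A call with a gripper value outside its range is refused whole. The fingers move at their own pace and stop on an object; "force" is the grip in N (left out, the last holds). Time passes only in rows, so rows that do not move let the fingers close. It gives the time, the measured TCP pose, the force, the opening and the grip force at its end, in the units of the state.
- sense(): the state, without advancing time (a new reading comes with each control period).
- optics.snapshot(name): name is "side" or "top" or "wrist"; returns a dict with "frame" (384x512x3 uint8, blue, green, red), "fx", "fy", "cx", "cy" (pixels), "cam_to_world" (4x4, takes a point from camera to world coordinates). Camera axes: x right, y down, z forward; pixel columns grow to the right and rows downward; lengths in mm; the calibration is good to about 2 mm. A picture is of the moment at which its call begins. There is no depth.
- r.hand_in(): hands the job in; it is judged then, once.
The state is a dict: "time": time; "joint_pos": joint angles; "qd": joint speeds; "joint_efforts": joint torques, N m; "tool_pos": TCP position; "tcp_rot": TCP orientation; "ft_force": force on the tool from outside, world axes, zero at the start; "wrist_torque": the same for the moment, N m; "finger_gap": finger opening in mm; "grip_force": force on a finger pad.
Only numpy, scipy, OpenCV 4.12 (cv2) and the standard library are available. Lean on these libraries where they do the work, as an engineer would, in place of code of your own. Each camera call takes 0.05 s, during which the arm holds its last target. There are 200 camera calls.

## Working session

There is one attempt and no reset: what is moved stays moved. The work goes in short steps, Python scripts to look and compute and a tool call to move; the robot and the scene stay as the last step left them, time stands still between calls to the robot, and variables do not carry over. Pictures are saved under pics/ and viewed, at most 10 in all, crops included, and the job is handed in when it is done.

Besides the shell and the picture viewer there is one more tool, called after "Call:" as name(argument=value, ...) on one line, values as JSON. servo_tool: Moves the arm, as the interface text tells. Its arguments: {"type":"object","properties":{"plan":{"type":"array"},"force":{"type":"number"}},"required":["plan"]}

```bash
mkdir -p pics; ls; python3 - <<'E'
from bench import sense, optics, r
import cv2
print(sense())
for n in ("top","side"):
    s=optics.snapshot(n); cv2.imwrite(f"pics/{n}0.png",s["frame"]); print(n,s["fx"],s["cx"],s["cy"],s["cam_to_world"])
E
```

```text
pics
{'time': 0.0, 'joint_pos': array([ 6.25452795e+01,  7.51343117e+00,  8.53289797e+01,  1.61716797e-03,
        8.72615504e+01, -4.89567005e+00]), 'qd': array([-0.00155705, -0.12679409,  0.05902384, -0.00574748,  0.02164179,
        0.0268758 ]), 'joint_efforts': array([ 3.86403204e-03, -5.69335377e+01, -5.00597906e+01,  2.09823702e-04,
        1.34172582e-02, -4.00655449e-05]), 'tool_pos': array([229.98757934, 553.72511851, 302.8646637 ]), 'tcp_rot': array([-1.79896556e+02, -1.04815082e-02,  1.57440861e+02]), 'ft_force': array([-0.2151206 , -0.05585743,  0.60610868]), 'wrist_torque': array([ 0.01118042, -0.0437995 , -0.06287277]), 'grip_force': 0.0, 'finger_gap': 85.31799861455023}
top 369.9847937926725 253.9264453338211 192.32373600476927 [[-3.71452485e-03 -9.82585568e-01  1.85773529e-01  3.25787967e+02]
 [-9.99986264e-01  4.33682061e-03  2.94349533e-03 -2.21000705e+02]
 [-3.69790251e-03 -1.85760044e-01 -9.82588180e-01  9.55236945e+02]
 [ 0.00000000e+00  0.00000000e+00  0.00000000e+00  1.00000000e+00]]
side 373.65523701720167 252.03813451352644 191.83628005922714 [[-9.99719990e-01  1.93209783e-02 -1.36616570e-02  5.19679168e+02]
 [ 2.12455903e-02  4.78662907e-01 -8.77741674e-01  5.54572326e+02]
 [-1.04194994e-02 -8.77786148e-01 -4.78939363e-01  4.78389298e+02]
 [ 0.00000000e+00  0.00000000e+00  0.00000000e+00  1.00000000e+00]]
```

View pics/top0.png

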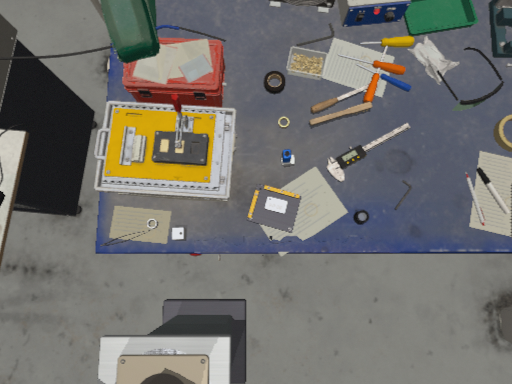

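View pics/side0.png

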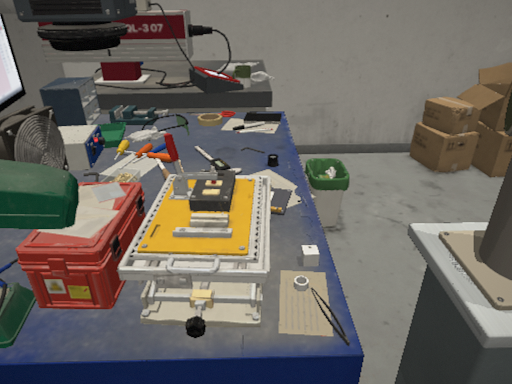

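The top view shows the nest at about (274,208) with its brass stops on the upper and right edges and the tag at (274,205). The pusher is at (287,157), loupe (361,216), block (178,233) and ring (152,224). The side view has the nest mostly hidden behind the yellow machine.

```bash
cat > h.py <<'E'
from bench import sense, optics, r
import cv2, numpy as np
def ray(s,px,z):
    "pixels (N,2) -> world points on plane z"
    px=np.atleast_2d(np.asarray(px,float)); M=np.asarray(s["cam_to_world"])
    d=np.c_[(px[:,0]-s["cx"])/s["fx"],(px[:,1]-s["cy"])/s["fy"],np.ones(len(px))]@M[:3,:3].T
    o=M[:3,3]; return o+d*((z-o[2])/d[:,2])[:,None]
def proj(s,P):
    M=np.linalg.inv(s["cam_to_world"]); q=np.atleast_2d(P)@M[:3,:3].T+M[:3,3]
    return np.c_[q[:,0]/q[:,2]*s["fx"]+s["cx"],q[:,1]/q[:,2]*s["fy"]+s["cy"]]
def st():
    s=sense(); print("t",round(s["time"],2),"tcp",s["tool_pos"].round(1),s["tcp_rot"].round(2),"F",s["ft_force"].round(2),"T",s["wrist_torque"].round(2),"gap",round(s["finger_gap"],1),"grip",s["grip_force"]); return s
E
python3 - <<'E'
from h import *
s=optics.snapshot("top")
for n,p,z in (("nest",(274,208),8),("tag",(274,205),13),("pusher",(287,157),64),("pfoot",(287,157),10),("loupe",(361,216),31),("block",(178,233),30),("machine corner",(235,195),60),("ring2",(283,122),0)): print(n,ray(s,p,z).round(0))
w=optics.snapshot("wrist"); print(w["cam_to_world"].round(2),w["fx"])
c=s["frame"][130:250,230:380]; cv2.imwrite("pics/c0.png",cv2.resize(c,None,fx=5,fy=5,interpolation=cv2.INTER_CUBIC))
E
```

```text
nest [[ 463. -270.    8.]]
tag [[ 470. -270.   13.]]
pusher [[ 584. -301.   64.]]
pfoot [[ 599. -306.   10.]]
loupe [[ 439. -487.   31.]]
block [[398. -28.  30.]]
machine corner [[ 489. -172.   60.]]
ring2 [[ 701. -298.    0.]]
[[ 3.8000e-01  8.8000e-01  2.9000e-01  1.5502e+02]
 [ 9.2000e-01 -3.6000e-01 -1.2000e-01  5.8598e+02]
 [-0.0000e+00  3.2000e-01 -9.5000e-01  3.7345e+02]
 [ 0.0000e+00  0.0000e+00  0.0000e+00  1.0000e+00]] 317.20543736725693
```

View pics/c0.png

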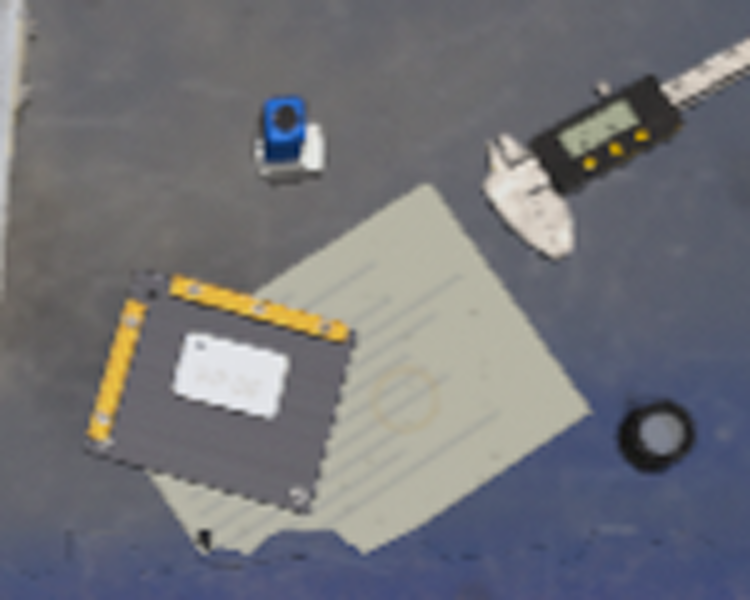

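The enlarged crop shows the long stop on the far side from (175,285) to (350,335), so the nest is turned by about -16 deg. The short stop is on the left, the tag is at (232,375), and the pusher's foot is shifted to the right of its grip. Next I move the wrist camera over the scene.

Call:
servo_tool(plan=[[[0.013, -0.048, 0, 0.7, 0.085], [0.013, -0.048, 0, 0.7, 0.085], [0.013, -0.048, 0, 0.7, 0.085], [0.013, -0.048, 0, 0.7, 0.085], [0.013, -0.048, 0, 0.7, 0.085], [0.013, -0.048, 0, 0.7, 0.085], [0.013, -0.048, 0, 0.7, 0.085], [0.013, -0.048, 0, 0.7, 0.085], [0.013, -0.048, 0, 0.7, 0.085], [0.013, -0.048, 0, 0.7, 0.085]]])

```text
time: 1.2
tool_pos: [360.1, 72.2, 304.1]
tcp_rot: [180.0, 0.1, 164.5]
ft_force: [0.8, -0.2, 0.3]
finger_gap: 85.1
grip_force: 0.0
```

Call:
servo_tool(plan=[[[0.013, -0.048, 0, 0, 0.085], [0.013, -0.048, 0, 0, 0.085], [0.01, -0.034, -0.012, 0, 0.085], [0.01, -0.034, -0.012, 0, 0.085], [0.01, -0.034, -0.012, 0, 0.085], [0.01, -0.034, -0.012, 0, 0.085], [0.01, -0.034, -0.012, 0, 0.085], [0.01, -0.034, -0.012, 0, 0.085], [0.01, -0.034, -0.012, 0, 0.085], [0.01, -0.034, -0.012, 0, 0.085]]])

```text
time: 2.2
tool_pos: [466.3, -295.4, 207.1]
tcp_rot: [180.0, -0.0, 164.4]
ft_force: [0.5, 1.1, 0.4]
finger_gap: 85.0
grip_force: 0.0
```

Call:
servo_tool(plan=[[[0, 0, 0, 0, 0.085], [0, 0, 0, 0, 0.085], [0, 0, 0, 0, 0.085], [0, 0, 0, 0, 0.085]]])

```text
time: 2.6
tool_pos: [466.4, -293.1, 208.7]
tcp_rot: [-180.0, 0.1, 164.5]
ft_force: [-1.1, -0.5, -0.0]
finger_gap: 85.1
grip_force: 0.0
```

```bash
python3 - <<'E'
from h import *
st()
s=optics.snapshot("wrist"); np.save("pics/w1.npy",s,allow_pickle=True)
cv2.imwrite("pics/w1.png",s["frame"])
print(proj(s,[[584,-301,64],[470,-270,13]]).round())
E
```

```text
t 2.6 tcp [ 466.4 -293.1  208.7] [-1.7998e+02  6.0000e-02  1.6449e+02] F [-1.13 -0.45 -0.04] T [-0.02  0.03 -0.03] gap 85.1 grip 0.0
[[284. 336.]
 [282. 184.]]
```

View pics/w1.png

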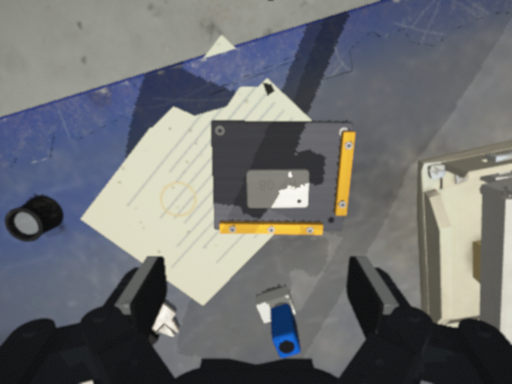

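The wrist view (up is towards the robot) shows the long stop at (220–323, 229), the short stop at (345,172) and the tag at (278,189), half in gripper shadow. The pusher's grip top is at (288,345) and its foot at (272,303).

```bash
cat > meas.py <<'E'
from h import *
def big(m,k=1):
    cs,_=cv2.findContours(m,cv2.RETR_EXTERNAL,cv2.CHAIN_APPROX_NONE)
    return sorted(cs,key=cv2.contourArea)[::-1][:k]
def rect(s,c,z):
    P=ray(s,c.reshape(-1,2),z)[:,:2].astype(np.float32); rc=cv2.minAreaRect(P); b=cv2.boxPoints(rc)
    e=[b[1]-b[0],b[2]-b[1]]; e.sort(key=np.linalg.norm); l=e[1]
    return np.array(rc[0]).round(1),np.array(rc[1]).round(1),round(float(np.degrees(np.arctan2(l[1],l[0]))%180),2)
def nest(s):
    h=cv2.cvtColor(s["frame"],cv2.COLOR_BGR2HSV)
    m=cv2.inRange(h,(12,120,90),(28,255,255)); m=cv2.morphologyEx(m,cv2.MORPH_CLOSE,np.ones((5,5),np.uint8))
    n,l,t,_=cv2.connectedComponentsWithStats(m)
    return m
E
python3 - <<'E'
from meas import *
s=np.load("pics/w1.npy",allow_pickle=True).item()
f=s["frame"]; h=cv2.cvtColor(f,cv2.COLOR_BGR2HSV)
m=nest(s); m[:100]=0; m[:,400:]=0
for c in big(m,2): print("brass",cv2.boundingRect(c),rect(s,c,16))
b=cv2.inRange(h,(100,150,60),(125,255,255)); b[:265]=0; b[:,:250]=0;b[:,320:]=0
c=big(b)[0]; print("blue",cv2.boundingRect(c),cv2.minAreaRect(c))
print("blue top z64",rect(s,c,64)); 
# crops
cv2.imwrite("pics/c1.png",np.hstack([cv2.resize(f[120:240,205:360],None,fx=4,fy=4,interpolation=cv2.INTER_CUBIC)[:480],cv2.resize(f[275:365,245:305],None,fx=3,fy=5.3334,interpolation=cv2.INTER_CUBIC)[:480]]))
for p in ((250,170),(270,200),(300,200),(230,140),(305,160),(250,205)): print(p,f[p[1],p[0]])
print(f[189,235:325].tolist()[::3])
E
```

```text
brass (219, 221, 104, 14) (array([ 506.2, -289.9]), array([93.7, 12.6]), 73.39)
brass (334, 131, 22, 85) (array([ 475.2, -217. ]), array([11.5, 74.2]), 163.85)
blue (272, 304, 28, 54) ((283.2062683105469, 330.9076843261719), (51.682037353515625, 24.378318786621094), 77.19573211669922)
blue top z64 (array([ 579.3, -300.4]), array([20.6, 53.5]), 177.11)
(250, 170) [ 95 100 102]
(270, 200) [121 128 129]
(300, 200) [147 154 155]
(230, 140) [70 66 67]
(305, 160) [53 50 51]
(250, 205) [121 128 131]
[[68, 65, 65], [68, 64, 65], [56, 54, 54], [54, 51, 52], [100, 104, 107], [121, 128, 130], [121, 128, 129], [120, 126, 128], [119, 126, 127], [115, 121, 122], [119, 126, 128], [119, 126, 128], [116, 123, 124], [121, 127, 129], [121, 128, 130], [150, 159, 161], [177, 188, 191], [226, 234, 236], [239, 245, 247], [228, 236, 238], [224, 231, 233], [241, 247, 248], [241, 246, 247], [239, 244, 246], [228, 236, 238], [108, 104, 104], [105, 101, 101], [106, 102, 101], [104, 100, 100], [105, 101, 101]]
```

View pics/c1.png

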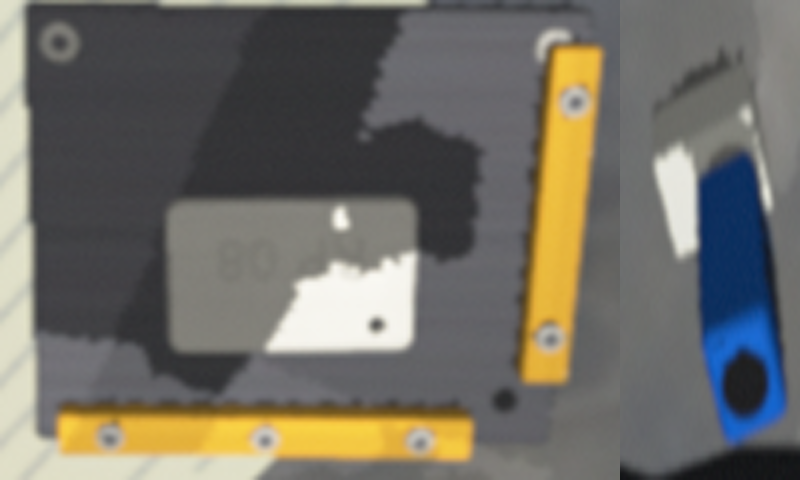

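```bash
python3 - <<'E'
from meas import *
s=np.load("pics/w1.npy",allow_pickle=True).item()
f=s["frame"]; h=cv2.cvtColor(f,cv2.COLOR_BGR2HSV)
th=np.radians(-16.4); X=np.array([np.cos(th),np.sin(th)]); Y=np.array([-X[1],X[0]]); O=np.array([465.8,-270.7])
N=lambda p:((np.asarray(p)-O)@np.c_[X,Y]).round(1)
m=np.zeros(f.shape[:2],np.uint8); roi=(slice(150,222),slice(230,330))
m[roi]=((f[...,1].astype(int)-f[...,0]>3)&(f[...,1]>88)&(h[...,1]<60)).astype(np.uint8)[roi]*255
m=cv2.morphologyEx(m,cv2.MORPH_CLOSE,np.ones((5,5),np.uint8))
c=big(m)[0]; R=rect(s,c,13); print("tag",cv2.boundingRect(c),R,"nest frame",N(R[0]),"angle rel",R[2]-73.6)
b=cv2.inRange(h,(100,150,150),(125,255,255)); b[:320]=0; b[:,:250]=0;b[:,320:]=0
c=big(b)[0]; c=cv2.convexHull(c); print("bluetop",cv2.boundingRect(c),rect(s,c,64),ray(s,(286.7,346.8),64))
print("foot near",ray(s,[(256.7,295.6),(285,287.2)],8),ray(s,[(257.5,303),(285,294)],16))
bb=cv2.inRange(h,(100,150,60),(125,255,255)); 
for y in range(304,358,3):
    xs=np.where(bb[y,255:320])[0]+255; print(y,xs.min(),xs.max(),end="; ")
E
```

```text
tag (246, 170, 63, 38) (array([ 473.2, -275. ]), array([55., 34.]), 74.49) nest frame [ 8.3 -2. ] angle rel 0.8900000000000006
bluetop (273, 333, 27, 25) (array([ 593.8, -301.4]), array([22.9, 18.5]), 4.31) [[ 595.49443217 -301.357642     64.        ]]
foot near [[ 578.4522971  -323.10294457    8.        ]
 [ 576.4646975  -293.23792161    8.        ]] [[ 581.3474123  -323.0912303    16.        ]
 [ 578.43698427 -294.42651458   16.        ]]
304 285 286; 307 276 289; 310 272 289; 313 272 290; 316 272 291; 319 272 293; 322 272 292; 325 272 292; 328 272 293; 331 272 295; 334 273 296; 337 273 297; 340 273 297; 343 274 298; 346 275 299; 349 277 299; 352 278 298; 355 279 290;
```

Call:
servo_tool(plan=[[[0.032, -0.002, 0, 5, 0.085], [0.032, -0.002, 0, 5, 0.085], [0.032, -0.002, 0, 5, 0.085], [0.032, -0.002, -0.01, 4.5, 0.085], [0, 0, -0.025, 0, 0.085], [0, 0, -0.025, 0, 0.085], [0, 0, -0.025, 0, 0.085], [0, 0, -0.017, 0, 0.085], [0, 0, -0.008, 0, 0.085], [0, 0, 0, 0, 0.085]]])

```text
time: 3.65
tool_pos: [593.7, -301.4, 97.1]
tcp_rot: [179.9, -0.1, -176.0]
ft_force: [-0.3, -0.1, -0.1]
finger_gap: 85.4
grip_force: 0.0
```

```bash
python3 - <<'E'
from h import *
s=st(); print(s["joint_pos"].round())
w=optics.snapshot("wrist"); cv2.imwrite("pics/w2.png",w["frame"])
E
```

```text
t 3.65 tcp [ 593.7 -301.4   97.1] [ 1.7995e+02 -8.0000e-02 -1.7605e+02] F [-0.31 -0.06 -0.11] T [ 0.02  0.03 -0.05] gap 85.4 grip 0.0
[ -31.   27.   84.   -0.   69. -125.]
```

View pics/w2.png

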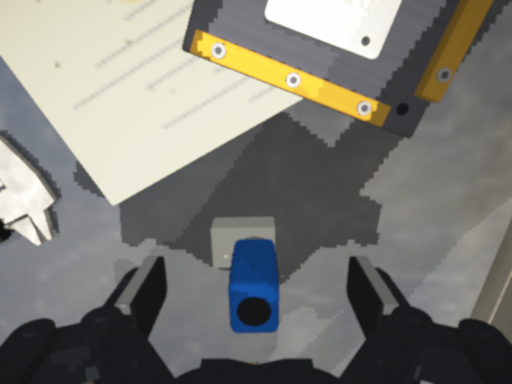

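The view shows the grip square and centred between the fingers at (254,290), with the foot's near face spanning columns 211–275, shifted left (-y) of the grip. Now I close the gripper.

Call:
servo_tool(plan=[[[0.0005, 0, 0.002, 0, 0.05], [0, 0, 0, 0, 0.03], [0, 0, 0, 0, 0.01], [0, 0, 0, 0, 0.01], [0, 0, 0, 0, 0.01], [0, 0, 0, 0, 0.01], [0, 0, 0, 0, 0.01]]], force=100)

```text
time: 4.4
tool_pos: [595.0, -302.1, 100.5]
tcp_rot: [-180.0, 0.0, -176.1]
ft_force: [-1.2, -0.5, 4.8]
finger_gap: 18.9
grip_force: 97.6
```

```bash
python3 - <<'E'
from meas import *
st()
w=optics.snapshot("wrist"); np.save("pics/w3.npy",w,allow_pickle=True)
f=w["frame"]; g=cv2.Canny(f,40,120)
h=cv2.cvtColor(f,cv2.COLOR_BGR2HSV)
b=cv2.inRange(h,(100,150,40),(125,255,255)); b[:230]=0
c=big(b)[0]; print("blue",cv2.boundingRect(c))
for y in (225,235,250): print(y,np.where(g[y,190:300])[0]+190)
for x in (220,230,245,265): print(x,np.where(g[200:290,x])[0]+200)
cv2.imwrite("pics/w3.png",cv2.resize(f[190:340,180:340],None,fx=4,fy=4))
E
```

```text
t 4.4 tcp [ 595.  -302.1  100.5] [-1.7997e+02  4.0000e-02 -1.7606e+02] F [-1.2  -0.47  4.84] T [ 0.06  0.17 -0.02] gap 18.9 grip 97.5803804397583
blue (232, 235, 49, 89)
225 [213 277]
235 [214 239 240 241 272 273 274 277]
250 [192 215 222 233 236 277 280 291]
220 [212 253 254 255 256 257 258 284 285]
230 [212 243 267 268 269 270 271 272]
245 [212 234]
265 [212 234 274 275 276 277]
```

View pics/w3.png

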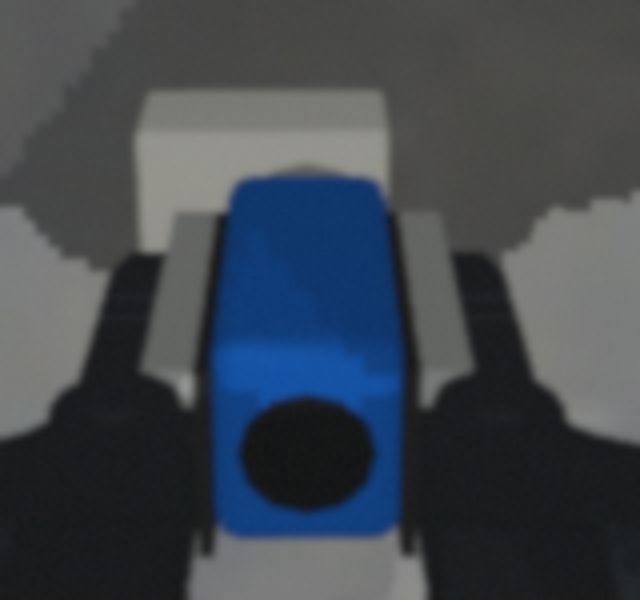

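The crop shows the grip centred between the pads. The foot's near face has top corners at (214,222) and (277,222) px and bottom corners at (217,212) and (276,212).

```bash
python3 - <<'E'
from meas import *
w=np.load("pics/w3.npy",allow_pickle=True).item()
a=np.radians(3.94); X=np.array([np.cos(a),np.sin(a)]);Y=np.array([-X[1],X[0]]); B=np.c_[X,Y]
T=np.array([595,-302.1])
for px,z in (([(213.75,222.5),(277,222.5)],16),([(217,212.5),(276.25,212.5)],0)):
    print(((ray(w,px,z)[:,:2]-T)@B).round(1))
# grip top
print(((ray(w,[(180+217/4,190+530/4),(180+402/4,190+530/4),(180+217/4,190+345/4),(180+402/4,190+345/4)],64)[:,:2]-T)@B).round(1))
th=np.radians(-16.4); X=np.array([np.cos(th),np.sin(th)]); Y=np.array([-X[1],X[0]]); O=np.array([465.8,-270.7])
print(X,Y,O)
np.set_printoptions(suppress=True)
m=nest(w); m[130:]=0
for c in big(m,2): print(cv2.boundingRect(c),rect(w,c,16))
E
```

```text
[[-14.2 -21.9]
 [-14.3  11.6]]
[[-13.6 -22.1]
 [-13.6  12.2]]
[[  9.5  -8.3]
 [  9.5  10.6]
 [-12.4  -7.8]
 [-12.4  10.1]]
[ 0.95931397 -0.28234146] [0.28234146 0.95931397] [ 465.8 -270.7]
(193, 27, 197, 96) (array([ 507.5, -290.2]), array([93.9, 10.5]), 73.85)
(414, 0, 76, 99) (array([ 490.5, -222.1]), array([12.5, 43.7]), 163.68)
```

Relative to the TCP the foot spans x -14…+10 and y -22…+12. Now I lift it, carry it over to the near side of the tag and turn it to the nest's yaw.

Call:
servo_tool(plan=[[[0, 0, 0.01, 0, 0.01], [0, 0, 0.02, 0, 0.01], [0, 0, 0.02, 0, 0.01], [-0.02, 0.006, 0, -3, 0.01], [-0.03, 0.008, 0, -4, 0.01], [-0.035, 0.009, 0, -4.5, 0.01], [-0.035, 0.009, 0, -4.5, 0.01], [-0.027, 0.008, 0, -3, 0.01], [-0.011, 0.003, 0, -1.2, 0.01], [0, 0, 0, 0, 0.01]]])

```text
time: 5.45
tool_pos: [435.3, -258.3, 149.7]
tcp_rot: [180.0, -0.1, 163.7]
ft_force: [0.1, 0.2, -1.0]
finger_gap: 19.0
grip_force: 97.5
```

Call:
servo_tool(plan=[[[0, 0, -0.005, 0, 0.01], [0, 0, -0.005, 0, 0.01], [0, 0, 0, 0, 0.01], [0, 0, 0, 0, 0.01]]])

```text
time: 5.85
tool_pos: [436.9, -258.8, 139.3]
tcp_rot: [180.0, -0.1, 163.8]
ft_force: [0.6, -0.2, -1.0]
finger_gap: 19.1
grip_force: 97.5
```

```bash
python3 - <<'E'
from meas import *
st()
w=optics.snapshot("wrist"); np.save("pics/w4.npy",w,allow_pickle=True)
cv2.imwrite("pics/w4.png",w["frame"])
E
```

```text
t 5.85 tcp [ 436.9 -258.8  139.3] [ 1.7998e+02 -6.0000e-02  1.6377e+02] F [ 0.62 -0.15 -1.05] T [-0.05  0.01  0.01] gap 19.1 grip 97.46728777885437
```

View pics/w4.png

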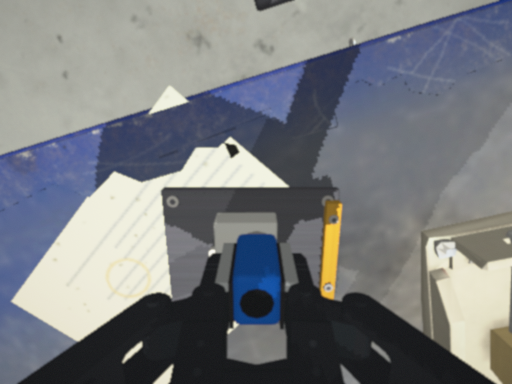

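The foot at (247,225) is held upright and parallel to the nest's near edge (row 187), over the plate on the near side of the tag. Now I lower it.

Call:
servo_tool(plan=[[[0, 0, -0.01, 0, 0.01], [0, 0, -0.01, 0, 0.01], [0, 0, -0.006, 0, 0.01], [0, 0, -0.002, 0, 0.01], [0, 0, -0.0015, 0, 0.01], [0, 0, 0, 0, 0.01], [0, 0, 0, 0, 0.01]]])

```text
time: 6.6
tool_pos: [436.9, -259.1, 110.7]
tcp_rot: [-180.0, 0.0, 163.7]
ft_force: [0.0, -0.6, -1.7]
finger_gap: 18.9
grip_force: 97.5
```

```bash
python3 - <<'E'
from meas import *
st()
E
```

```text
t 6.6 tcp [ 436.9 -259.1  110.7] [-1.7999e+02  3.0000e-02  1.6374e+02] F [ 0.01 -0.57 -1.66] T [ 0.01 -0.02  0.01] gap 18.9 grip 97.46375799179077
```

Call:
servo_tool(plan=[[[0, 0, -0.0008, 0, 0.01], [0.0023, -0.0007, 0, 0, 0.01], [0.0023, -0.0007, 0, 0, 0.01], [0.0023, -0.0007, 0, 0, 0.01], [0.0023, -0.0007, 0, 0, 0.01], [0.0023, -0.0007, 0, 0, 0.01], [0.0023, -0.0007, 0, 0, 0.01], [0.0023, -0.0007, 0, 0, 0.01], [0.0023, -0.0007, 0, 0, 0.01], [0, 0, 0, 0, 0.01]]])

```text
time: 7.6
tool_pos: [455.4, -264.6, 109.6]
tcp_rot: [-180.0, 0.0, 163.7]
ft_force: [0.5, -0.3, -0.3]
finger_gap: 18.9
grip_force: 97.5
```

Call:
servo_tool(plan=[[[0.001, -0.0003, 0, 0, 0.01], [0.001, -0.0003, 0, 0, 0.01], [0.001, -0.0003, 0, 0, 0.01], [0, 0, 0, 0, 0.01], [0, 0, 0, 0, 0.01]]])

```text
time: 8.1
tool_pos: [458.2, -265.4, 109.6]
tcp_rot: [-180.0, 0.0, 163.7]
ft_force: [0.1, 0.5, -1.5]
finger_gap: 18.9
grip_force: 97.5
```

```bash
python3 - <<'E'
from meas import *
st()
t=optics.snapshot("top"); cv2.imwrite("pics/t1.png",cv2.resize(t["frame"][170:245,230:325],None,fx=6,fy=6,interpolation=cv2.INTER_CUBIC))
E
```

```text
t 8.1 tcp [ 458.2 -265.4  109.6] [-1.8000e+02  1.0000e-02  1.6374e+02] F [ 0.07  0.5  -1.46] T [ 0.01 -0.04  0.03] gap 18.9 grip 97.46395468711853
```

Call:
servo_tool(plan=[[[0.001, -0.0003, 0, 0, 0.01], [0.001, -0.0003, 0, 0, 0.01], [0.001, -0.0003, 0, 0, 0.01], [0, 0, 0, 0, 0.01]]])

```text
time: 8.55
tool_pos: [461.3, -266.4, 109.6]
tcp_rot: [-180.0, 0.0, 163.7]
ft_force: [-0.2, 1.7, -0.7]
finger_gap: 18.9
grip_force: 97.5
```

Call:
servo_tool(plan=[[[0.0007, -0.0002, 0, 0, 0.01], [0.0007, -0.0002, 0, 0, 0.01], [0, 0, 0, 0, 0.01]]])

```text
time: 8.85
tool_pos: [462.6, -266.7, 109.6]
tcp_rot: [180.0, 0.0, 163.7]
ft_force: [0.8, -1.4, -0.9]
finger_gap: 19.0
grip_force: 97.5
```

Call:
servo_tool(plan=[[[0.0007, -0.0002, 0, 0, 0.01], [0, 0, 0, 0, 0.01], [0, 0, 0, 0, 0.01]]])

```text
time: 9.15
tool_pos: [463.3, -266.9, 109.6]
tcp_rot: [-180.0, 0.0, 163.7]
ft_force: [-0.1, -0.3, -0.6]
finger_gap: 19.0
grip_force: 97.5
```

Call:
servo_tool(plan=[[[0.0007, -0.0002, 0, 0, 0.01], [0, 0, 0, 0, 0.01], [0, 0, 0, 0, 0.01]]])

```text
time: 9.45
tool_pos: [463.9, -267.1, 109.6]
tcp_rot: [180.0, -0.0, 163.7]
ft_force: [-1.1, 1.1, -0.6]
finger_gap: 18.8
grip_force: 97.5
```

Call:
servo_tool(plan=[[[0.0007, -0.0002, 0, 0, 0.01], [0, 0, 0, 0, 0.01], [0, 0, 0, 0, 0.01]]])

```text
time: 9.75
tool_pos: [464.1, -267.2, 109.5]
tcp_rot: [180.0, -0.1, 163.7]
ft_force: [-4.7, 2.3, 2.2]
finger_gap: 18.8
grip_force: 97.7
```

Call:
servo_tool(plan=[[[0.0004, -0.0001, 0, 0, 0.01], [0, 0, 0, 0, 0.01], [0, 0, 0, 0, 0.01]]])

```text
time: 10.05
tool_pos: [464.2, -267.2, 109.4]
tcp_rot: [180.0, -0.1, 163.7]
ft_force: [-6.3, 1.5, 4.6]
finger_gap: 18.4
grip_force: 97.8
```

```bash
python3 - <<'E'
from meas import *
st()
w=optics.snapshot("wrist"); np.save("pics/w5.npy",w,allow_pickle=True)
st()
t=optics.snapshot("top"); st()
a=cv2.resize(t["frame"][175:240,235:310],None,fx=6,fy=6,interpolation=cv2.INTER_CUBIC)
b=w["frame"][190:384,120:400]; b=cv2.resize(b,(563,390))
a=a[:390]; cv2.imwrite("pics/m5.png",cv2.resize(np.hstack([a,b]),None,fx=.78,fy=.78))
E
```

```text
t 10.05 tcp [ 464.2 -267.2  109.4] [ 1.7999e+02 -1.2000e-01  1.6373e+02] F [-6.34  1.51  4.55] T [ 0.4   1.21 -0.01] gap 18.4 grip 97.84142732620239
t 10.1 tcp [ 464.2 -267.2  109.4] [ 1.7999e+02 -1.2000e-01  1.6374e+02] F [-7.15  1.48  4.87] T [ 0.33  1.29 -0.  ] gap 18.7 grip 97.84114122390747
t 10.15 tcp [ 464.3 -267.2  109.4] [ 1.7999e+02 -1.1000e-01  1.6374e+02] F [-6.3   2.86  3.69] T [ 0.35  1.25 -0.07] gap 18.6 grip 97.84121990203857
```

View pics/m5.png

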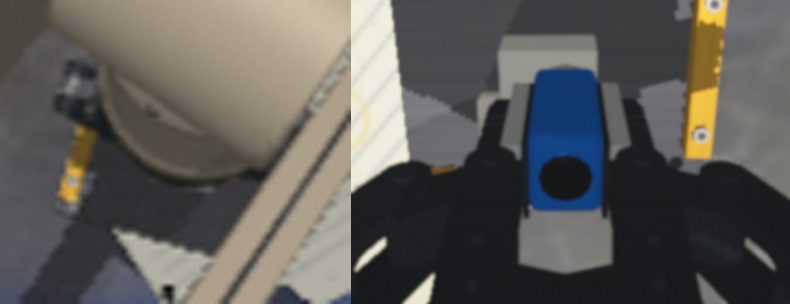

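Left (top view) the arm hides the tag. Right (wrist view) shows the pusher upright, with a contact force of about 7 N against the long stop. I add a little more push, retreat, and go round to the tag's -y end.

Call:
servo_tool(plan=[[[0.0002, 0, 0, 0, 0.01], [0, 0, 0, 0, 0.01], [0, 0, 0, 0, 0.01]]])

```text
time: 10.45
tool_pos: [464.3, -267.2, 109.4]
tcp_rot: [180.0, -0.1, 163.7]
ft_force: [-8.0, 1.6, 4.1]
finger_gap: 18.9
grip_force: 97.9
```

Call:
servo_tool(plan=[[[-0.001, 0.0003, 0, 0, 0.01], [-0.002, 0.0006, 0, 0, 0.01], [-0.005, 0.0015, 0, 0, 0.01], [0, 0, 0.01, 0, 0.01], [0, 0, 0.015, 0, 0.01], [0, 0, 0.005, 0, 0.01], [0.004, -0.012, 0, 0, 0.01], [0.0055, -0.018, 0, 0, 0.01], [0.0055, -0.018, 0, 0, 0.01], [0.004, -0.012, 0, 0, 0.01]]])

```text
time: 11.45
tool_pos: [476.7, -326.9, 139.7]
tcp_rot: [-180.0, 0.0, 163.7]
ft_force: [0.6, -0.7, -0.5]
finger_gap: 18.9
grip_force: 97.7
```

Call:
servo_tool(plan=[[[0, 0, 0, 0, 0.01], [0, 0, 0, 0, 0.01], [0, 0, 0, 0, 0.01]]])

```text
time: 11.75
tool_pos: [475.9, -324.3, 139.2]
tcp_rot: [180.0, -0.1, 163.8]
ft_force: [1.0, 0.8, -1.2]
finger_gap: 18.8
grip_force: 97.7
```

```bash
cat >> meas.py <<'E'
th=np.radians(-16.3); NX=np.array([np.cos(th),np.sin(th)]); NY=np.array([-NX[1],NX[0]]); NO=np.array([465.8,-270.7])
def N(p): return ((np.asarray(p)[:2]-NO)@np.c_[NX,NY]).round(1)
E
python3 - <<'E'
from meas import *
s=st(); print(N(s["tool_pos"]))
w=optics.snapshot("wrist"); np.save("pics/w6.npy",w,allow_pickle=True)
cv2.imwrite("pics/w6.png",w["frame"])
E
```

```text
t 11.75 tcp [ 475.9 -324.3  139.2] [ 1.7997e+02 -5.0000e-02  1.6375e+02] F [ 1.03  0.77 -1.16] T [ 0.06 -0.    0.  ] gap 18.8 grip 97.6828122138977
[ 24.8 -48.7]
```

View pics/w6.png

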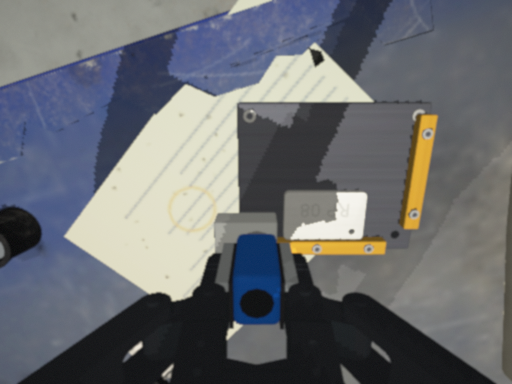

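The tag at (285–367, 190–240) now lies against the long stop, whose inner edge is at row 240, and is parallel to it. The foot at (245,225) is left of the tag, at its -y end. I check this by numbers and lower.

```bash
cat >> meas.py <<'E'
def tag(w,roi):
    f=w["frame"]; h=cv2.cvtColor(f,cv2.COLOR_BGR2HSV); m=np.zeros(f.shape[:2],np.uint8)
    m[roi]=((f[...,1].astype(int)-f[...,0]>3)&(f[...,1]>88)&(h[...,1]<60)).astype(np.uint8)[roi]*255
    m=cv2.morphologyEx(m,cv2.MORPH_CLOSE,np.ones((5,5),np.uint8)); c=big(m)[0]; R=rect(w,c,13)
    print("tag",cv2.boundingRect(c),R[1:],"nest",N(R[0]),"rel",round(R[2]-73.7,2)); 
    m=nest(w); m[:60]=0
    for c in big(m,2):
        R=rect(w,c,16); print("brass",cv2.boundingRect(c),R,N(R[0]))
E
python3 - <<'E'
from meas import *
w=np.load("pics/w6.npy",allow_pickle=True).item()
tag(w,(slice(180,242),slice(281,380)))
fc=ray(w,[(214.5,222.5),(277,222.5)],55); print([N(p) for p in fc])
E
```

```text
tag (283, 190, 88, 50) (array([59.7, 35.2]), 73.73) nest [22.7 -0. ] rel 0.03
brass (402, 114, 36, 115) (array([ 474.9, -217.7]), array([12.9, 73.8]), 163.85) [-6.1 53.4]
brass (278, 237, 108, 18) (array([ 508.8, -279.8]), array([73.1, 12.9]), 73.73) [43.8  3.3]
[array([ 10. , -69.9]), array([ 10. , -36.9])]
```

Call:
servo_tool(plan=[[[0, 0, -0.01, 0, 0.01], [0, 0, -0.01, 0, 0.01], [0, 0, -0.006, 0, 0.01], [0, 0, -0.0025, 0, 0.01], [0, 0, -0.001, 0, 0.01], [0, 0, 0, 0, 0.01], [0, 0, 0, 0, 0.01]]])

```text
time: 12.5
tool_pos: [476.4, -325.2, 110.5]
tcp_rot: [-180.0, 0.0, 163.7]
ft_force: [0.1, -0.2, -0.9]
finger_gap: 18.9
grip_force: 97.7
```

Call:
servo_tool(plan=[[[0, 0, -0.0005, 0, 0.01], [0.0006, 0.002, 0, 0, 0.01], [0.0006, 0.002, 0, 0, 0.01], [0.0006, 0.002, 0, 0, 0.01], [0.0006, 0.002, 0, 0, 0.01], [0.0006, 0.002, 0, 0, 0.01], [0.0006, 0.002, 0, 0, 0.01], [0.0006, 0.002, 0, 0, 0.01], [0.0006, 0.002, 0, 0, 0.01], [0, 0, 0, 0, 0.01]]])

```text
time: 13.5
tool_pos: [481.1, -308.7, 109.6]
tcp_rot: [180.0, -0.0, 163.7]
ft_force: [0.2, -0.5, -0.6]
finger_gap: 19.2
grip_force: 97.6
```

Call:
servo_tool(plan=[[[0.0006, 0.002, 0, 0, 0.01], [0.0006, 0.002, 0, 0, 0.01], [0.0006, 0.002, 0, 0, 0.01], [0.0006, 0.002, 0, 0, 0.01], [0.0003, 0.001, 0, 0, 0.01], [0.0003, 0.001, 0, 0, 0.01], [0, 0, 0, 0, 0.01]]])

```text
time: 14.2
tool_pos: [484.1, -298.9, 109.6]
tcp_rot: [180.0, 0.0, 163.7]
ft_force: [-0.1, -0.4, -1.5]
finger_gap: 18.8
grip_force: 97.6
```

Call:
servo_tool(plan=[[[0.0003, 0.001, 0, 0, 0.01], [0.0003, 0.001, 0, 0, 0.01], [0, 0, 0, 0, 0.01]]])

```text
time: 14.5
tool_pos: [484.7, -296.9, 109.6]
tcp_rot: [180.0, 0.0, 163.7]
ft_force: [-0.3, -0.3, -1.5]
finger_gap: 18.7
grip_force: 97.6
```

```bash
python3 - <<'E'
from meas import *
s=st(); print(N(s["tool_pos"]))
E
```

```text
t 14.5 tcp [ 484.7 -296.9  109.6] [179.99   0.   163.74] F [-0.3  -0.31 -1.53] T [-0.   -0.06 -0.02] gap 18.7 grip 97.63267636299133
[ 25.5 -19.8]
```

Call:
servo_tool(plan=[[[0.0003, 0.001, 0, 0, 0.01], [0.0003, 0.001, 0, 0, 0.01], [0, 0, 0, 0, 0.01]]])

```text
time: 14.8
tool_pos: [485.3, -294.8, 109.6]
tcp_rot: [180.0, 0.0, 163.7]
ft_force: [-0.7, 0.2, -1.5]
finger_gap: 18.9
grip_force: 97.6
```

Call:
servo_tool(plan=[[[0.0002, 0.0007, 0, 0, 0.01], [0, 0, 0, 0, 0.01], [0, 0, 0, 0, 0.01]]])

```text
time: 15.1
tool_pos: [485.4, -294.3, 109.6]
tcp_rot: [180.0, 0.0, 163.7]
ft_force: [-0.3, -0.4, -0.4]
finger_gap: 19.0
grip_force: 97.6
```

Call:
servo_tool(plan=[[[0.0002, 0.0007, 0, 0, 0.01], [0, 0, 0, 0, 0.01], [0, 0, 0, 0, 0.01]]])

```text
time: 15.4
tool_pos: [485.6, -293.6, 109.6]
tcp_rot: [180.0, 0.0, 163.7]
ft_force: [-0.8, 0.5, -0.4]
finger_gap: 18.5
grip_force: 97.6
```

Call:
servo_tool(plan=[[[0.0002, 0.0007, 0, 0, 0.01], [0, 0, 0, 0, 0.01], [0, 0, 0, 0, 0.01]]])

```text
time: 15.7
tool_pos: [485.8, -293.0, 109.6]
tcp_rot: [-180.0, 0.0, 163.7]
ft_force: [-1.1, -0.9, -1.0]
finger_gap: 19.3
grip_force: 97.6
```

Call:
servo_tool(plan=[[[0.0002, 0.0006, 0, 0, 0.01], [0, 0, 0, 0, 0.01], [0, 0, 0, 0, 0.01]]])

```text
time: 16.0
tool_pos: [485.9, -292.8, 109.7]
tcp_rot: [-179.9, 0.0, 163.7]
ft_force: [-2.2, -5.0, -1.5]
finger_gap: 18.9
grip_force: 97.6
```

Call:
servo_tool(plan=[[[0.0002, 0.0006, 0, 0, 0.01], [0, 0, 0, 0, 0.01], [0, 0, 0, 0, 0.01]]])

```text
time: 16.3
tool_pos: [485.9, -292.6, 109.8]
tcp_rot: [-179.9, 0.0, 163.7]
ft_force: [-2.6, -7.1, -1.5]
finger_gap: 19.1
grip_force: 97.6
```

```bash
python3 - <<'E'
from meas import *
s=st(); print(N(s["tool_pos"]))
w=optics.snapshot("wrist"); np.save("pics/w7.npy",w,allow_pickle=True)
tag(w,(slice(150,260),slice(281,420)))
E
```

```text
t 16.3 tcp [ 485.9 -292.6  109.8] [-1.7991e+02  1.0000e-02  1.6373e+02] F [-2.65 -7.06 -1.47] T [-1.39  0.55  0.01] gap 19.1 grip 97.6086688041687
[ 25.5 -15.4]
tag (281, 203, 91, 57) (array([52.1, 35.4]), 74.46) nest [22.3 25.4] rel 0.76
brass (368, 117, 36, 132) (array([ 475.1, -217.4]), array([12.2, 73.7]), 164.02) [-6.  53.8]
brass (307, 261, 43, 17) (array([ 516.5, -256.9]), array([24.9, 10.8]), 73.78) [44.8 27.5]
```

Call:
servo_tool(plan=[[[0, 0.0002, 0, 0, 0.01], [0, 0, 0, 0, 0.01], [0, 0, 0, 0, 0.01]]])

```text
time: 16.65
tool_pos: [485.9, -292.6, 109.8]
tcp_rot: [-179.9, 0.0, 163.7]
ft_force: [-2.8, -7.5, -2.6]
finger_gap: 19.1
grip_force: 97.6
```

Call:
servo_tool(plan=[[[-0.0003, -0.001, 0, 0, 0.01], [-0.0006, -0.002, 0, 0, 0.01], [-0.0014, -0.0048, 0, 0, 0.01], [0, 0, 0.01, 0, 0.01], [0, 0, 0.03, 0, 0.01], [0, 0, 0.03, 0, 0.01], [0.024, 0, 0.02, 0, 0.01], [0.03, 0, 0, 0, 0.01], [0.024, 0, 0, 0, 0.01], [0, 0, 0, 0, 0.01]]])

```text
time: 17.65
tool_pos: [564.4, -298.8, 200.8]
tcp_rot: [180.0, 0.1, 163.8]
ft_force: [-0.1, -0.2, -0.9]
finger_gap: 18.7
grip_force: 98.1
```

Call:
servo_tool(plan=[[[0, 0, 0, 0, 0.01], [0, 0, 0, 0, 0.01]]])

```text
time: 17.85
tool_pos: [561.2, -299.2, 199.5]
tcp_rot: [180.0, -0.1, 163.7]
ft_force: [0.2, -0.2, -0.8]
finger_gap: 19.0
grip_force: 98.1
```

```bash
python3 - <<'E'
from meas import *
s=st(); print(N(s["tool_pos"]))
w=optics.snapshot("wrist"); np.save("pics/w8.npy",w,allow_pickle=True)
print(proj(w,[[*(NO+23*NX+23*NY),13]]),proj(w,[[*(NO+a*NX+b*NY),13] for a,b in((6,-4),(40,-4),(40,50),(6,50))]).round())
tag(w,(slice(0,384),slice(0,512)))
E
```

```text
t 17.85 tcp [ 561.2 -299.2  199.5] [ 1.7999e+02 -5.0000e-02  1.6373e+02] F [ 0.23 -0.2  -0.77] T [0.01 0.03 0.05] gap 19.0 grip 98.12652468681335
[99.6 -0.6]
[[285.80960121  96.28154996]] [[251.  73.]
 [251. 119.]
 [319. 119.]
 [322.  73.]]
tag (212, 0, 300, 356) (array([323.2, 264.4]), 51.15) nest [ 93.4 151.7] rel -22.55
brass (187, 119, 120, 14) (array([ 506.8, -290.3]), array([93.9, 10. ]), 72.9) [44.9 -7.3]
brass (321, 60, 17, 48) (array([ 494.7, -222.2]), array([11. , 33.6]), 164.46) [14.1 54.7]
```

```bash
python3 - <<'E'
from meas import *
w=np.load("pics/w8.npy",allow_pickle=True).item()
tag(w,(slice(65,119),slice(240,321)))
f=w["frame"].astype(int)
print("col286:",[(y,*f[y,286]) for y in range(66,128)][::2])
print("row95:",[(x,*f[95,x]) for x in list(range(244,258))+list(range(312,330))])
E
```

```text
tag (251, 73, 70, 46) (array([54.3, 33.2]), 73.72) nest [22.8 23.1] rel 0.02
brass (187, 119, 120, 14) (array([ 506.8, -290.3]), array([93.9, 10. ]), 72.9) [44.9 -7.3]
brass (321, 60, 17, 48) (array([ 494.7, -222.2]), array([11. , 33.6]), 164.46) [14.1 54.7]
col286: [(66, np.int64(57), np.int64(56), np.int64(56)), (68, np.int64(54), np.int64(52), np.int64(52)), (70, np.int64(57), np.int64(54), np.int64(54)), (72, np.int64(65), np.int64(65), np.int64(65)), (74, np.int64(120), np.int64(126), np.int64(127)), (76, np.int64(130), np.int64(137), np.int64(138)), (78, np.int64(127), np.int64(134), np.int64(135)), (80, np.int64(130), np.int64(136), np.int64(137)), (82, np.int64(128), np.int64(135), np.int64(137)), (84, np.int64(129), np.int64(135), np.int64(137)), (86, np.int64(129), np.int64(136), np.int64(138)), (88, np.int64(128), np.int64(135), np.int64(137)), (90, np.int64(128), np.int64(135), np.int64(136)), (92, np.int64(128), np.int64(134), np.int64(137)), (94, np.int64(128), np.int64(135), np.int64(136)), (96, np.int64(127), np.int64(134), np.int64(136)), (98, np.int64(127), np.int64
[... 1711 characters left out ...]
int64(246), np.int64(248)), (317, np.int64(246), np.int64(250), np.int64(251)), (318, np.int64(245), np.int64(250), np.int64(250)), (319, np.int64(243), np.int64(249), np.int64(249)), (320, np.int64(227), np.int64(235), np.int64(236)), (321, np.int64(147), np.int64(177), np.int64(196)), (322, np.int64(70), np.int64(162), np.int64(210)), (323, np.int64(64), np.int64(185), np.int64(234)), (324, np.int64(93), np.int64(179), np.int64(224)), (325, np.int64(143), np.int64(177), np.int64(201)), (326, np.int64(183), np.int64(197), np.int64(205)), (327, np.int64(193), np.int64(204), np.int64(208)), (328, np.int64(183), np.int64(191), np.int64(195)), (329, np.int64(179), np.int64(188), np.int64(194))]
```

The tag measures (22.8, 23.1) mm and 0.02° in the nest frame, flush with both stops. Now I set the pusher down.

Call:
servo_tool(plan=[[[0, 0, -0.025, 0, 0.01], [0, 0, -0.03, 0, 0.01], [0, 0, -0.025, 0, 0.01], [0, 0, -0.012, 0, 0.01], [0, 0, -0.005, 0, 0.01], [0, 0, -0.001, 0, 0.01], [0, 0, 0, 0, 0.01], [0, 0, 0, 0, 0.01]]])

```text
time: 18.7
tool_pos: [562.8, -299.9, 103.3]
tcp_rot: [-180.0, 0.1, 163.7]
ft_force: [0.7, 0.7, -1.0]
finger_gap: 18.7
grip_force: 98.1
```

Call:
servo_tool(plan=[[[0, 0, -0.0007, 0, 0.01], [0, 0, 0, 0, 0.01], [0, 0, 0, 0, 0.01]]])

```text
time: 19.0
tool_pos: [562.0, -299.3, 101.1]
tcp_rot: [-180.0, 0.0, 163.7]
ft_force: [0.2, 0.2, -1.5]
finger_gap: 19.1
grip_force: 98.1
```

Call:
servo_tool(plan=[[[0, 0, -0.0006, 0, 0.01], [0, 0, 0, 0, 0.01], [0, 0, 0, 0, 0.01], [0, 0, 0, 0, 0.01]]])

```text
time: 19.4
tool_pos: [562.0, -299.4, 100.6]
tcp_rot: [-180.0, 0.0, 163.7]
ft_force: [-0.6, -0.3, 2.1]
finger_gap: 18.7
grip_force: 98.6
```

Call:
servo_tool(plan=[[[0, 0, -0.0006, 0, 0.01], [0, 0, 0, 0, 0.01], [0, 0, 0, 0, 0.01]]])

```text
time: 19.7
tool_pos: [562.1, -299.4, 100.5]
tcp_rot: [-180.0, 0.0, 163.7]
ft_force: [-2.4, 2.0, 5.8]
finger_gap: 18.9
grip_force: 99.4
```

Call:
servo_tool(plan=[[[0, 0, 0.0004, 0, 0.02], [0, 0, 0, 0, 0.024], [0, 0, 0, 0, 0.03], [0, 0, 0, 0, 0.045], [0, 0, 0, 0, 0.06], [0, 0, 0, 0, 0.07], [0, 0, 0, 0, 0.07], [0, 0, 0, 0, 0.07]]], force=20)

```text
time: 20.5
tool_pos: [561.9, -299.3, 100.1]
tcp_rot: [180.0, -0.0, 163.7]
ft_force: [0.1, 1.2, 0.2]
finger_gap: 70.2
grip_force: 0.0
```

Call:
servo_tool(plan=[[[0, 0, 0.01, 0, 0.07], [0, 0, 0.025, 0, 0.07], [0, 0, 0.035, 0, 0.07], [0, 0, 0.04, 0, 0.07], [-0.02, 0, 0.03, 0, 0.07], [-0.03, 0, 0, 0, 0.07], [-0.03, 0, 0, 0, 0.07], [0, 0, 0, 0, 0.07], [0, 0, 0, 0, 0.07], [0, 0, 0, 0, 0.07]]])

```text
time: 21.5
tool_pos: [482.6, -299.5, 240.9]
tcp_rot: [-180.0, 0.1, 163.7]
ft_force: [-0.6, -0.6, -0.3]
finger_gap: 70.2
grip_force: 0.0
```

```bash
python3 - <<'E'
from meas import *
s=st(); print(N(s["tool_pos"]))
w=optics.snapshot("wrist"); cc=proj(w,[[*(NO+a*NX+b*NY),13] for a,b in((6,-4),(40,-4),(40,50),(6,50))]); print(cc.round())
x0,y0=cc.min(0).astype(int)-6; x1,y1=cc.max(0).astype(int)+1
tag(w,(slice(y0,y1),slice(x0,x1)))
h=cv2.cvtColor(w["frame"],cv2.COLOR_BGR2HSV)
p=proj(w,[[562,-299,64],[562,-299,0]]); print("expect top/base",p.round())
b=cv2.inRange(h,(100,150,40),(125,255,255)); b[:int(p[:,1].min())-40]=0; b[:,:int(p[0,0])-60]=0; b[:,int(p[0,0])+60:]=0
c=big(b)[0]; print("blue",cv2.boundingRect(c),cv2.minAreaRect(c))
t=cv2.inRange(h,(100,150,150),(125,255,255))&b; c=cv2.convexHull(np.vstack(big(t,1))); print("top",rect(w,c,64))
E
```

```text
t 21.5 tcp [ 482.6 -299.5  240.9] [-1.7998e+02  8.0000e-02  1.6374e+02] F [-0.63 -0.57 -0.33] T [ 0.01 -0.01  0.02] gap 70.2 grip 0.0
[ 24.2 -22.9]
[[275. 159.]
 [275. 193.]
 [329. 193.]
 [332. 159.]]
tag (274, 156, 58, 37) (array([55.8, 36. ]), 73.74) nest [21.1 23.2] rel 0.04
brass (331, 106, 17, 80) (array([ 475.4, -216.8]), array([11.5, 73.9]), 164.24) [-5.9 54.4]
brass (224, 193, 96, 11) (array([ 506.5, -290. ]), array([93.9, 10.4]), 73.74) [44.5 -7.1]
expect top/base [[281. 274.]
 [277. 242.]]
blue (270, 243, 22, 42) ((280.5, 263.5), (41.0, 21.0), 90.0)
top (array([ 560.9, -298.5]), array([18.1, 22.8]), 164.57)
```

```bash
python3 -c "
from bench import r
print(r.hand_in())"
```

```text
the job is handed in; nothing more can be done
None
```

The job is handed in at about 21.5 s: the tag sits square in the corner against both stops (each felt at about 8 N), and the pusher stands upright on the bench behind the long stop, clear of the nest; I don't have the judge's verdict.

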